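# Set the running clearance of a take-up reel

## Task

Slide the reel stand across the bench, without lifting or tipping it, from the blue corner marks into the yellow corner marks. There, screw the black knurled cap on top of it down (clockwise) until it bottoms out, then back it off a quarter turn so that the reel can run. Finish while still gripping the cap in that position, as I am about to nip up its lock screw, and leave everything else on the bench where it is.

Things in the scene. Friction and masses are not known exactly. Their poses are not given: they have to be found in the camera images.
- stand: loose reel stand, about 0.8 kg with all on it: round dark foot 150 mm across, 11 mm high, on felt glides; spindle; empty orange reel (flanges 100 mm across, 14 to 56 mm above the bench, white hub up to 60 mm, turns freely); cap on top. Origin: centre of the foot's underside, z up. Slides at about 5 N (friction 0.6); turns on the bench if the cap is forced against its stop
- cap: black knurled round cap, 44 mm across, 36 mm high, started on the stand's spindle, red pointer on its aluminium top. Origin: centre of its underside, 60 mm above the bench when bottomed on the hub; z up, x along the pointer. Right-hand thread, 4 mm rise per turn, stays where left, needs about 0.05 N m to turn, cannot come off
- cap_top (a point): centre of the top face of the cap, 36 mm above its underside
- cap_turn (a joint): angle of the cap on its thread relative to the stand, rad: 0 = bottomed out, a hard stop; grows as the cap is unscrewed, counter-clockwise seen from above; a quarter turn backed off is 1.571. It begins between 2.2 and 5
- work_mark: yellow tape corners flat on the bench, the place to slide the stand to: a square of 180 mm clear inside (220 mm outside), 15 mm of room all round the foot. Origin: centre of the square on the bench, x and y along its sides
- store_mark: blue tape corners of the same size, where the stand begins. Origin: centre of the square on the bench
- screwdriver: bystander: orange screwdriver, 200 mm long, 26 mm thick, lying on the bench. Origin: under its middle, x along it towards the blade
- side_cutters: bystander: side cutters with red grips, about 140 by 55 mm, 14 mm high. Origin: near its pivot on the bench, x towards the jaws
- contactor: bystander: grey and black contactor, 80 by 45 mm, 83 mm high. Origin: centre of its underside
- terminal_strip: bystander: short DIN rail with terminals, 46 by 160 mm, 49 mm high. Origin: centre of its underside, y along the rail
- multimeter: bystander: yellow multimeter lying on its back, 175 by 82 mm, 45 mm high. Origin: centre of its underside, x along it
- ferrule_tray: bystander: blue compartment tray of ferrules, 85 by 150 mm, 28 mm high. Origin: centre of its underside, y along it
Not all that is in view belongs to the job. What is shaped like the stand but turquoise is not meant.

How it is judged:
On the way, in this order (a step that is already met when the one before it is completed fails the run):
1. the stand stands inside the yellow corners, upright on the bench (x of stand in the frame of work_mark between -0.018 and 0.018 m and y of stand in the frame of work_mark between -0.018 and 0.018 m and angle between stand's own z axis and vertical below 0.06 rad and height (world z) of stand below 0.005 m), for 0.2 s.
2. the cap is screwed down until it bottoms out, the stand still inside the yellow corners (value of joint cap_turn below 0.1 rad and x of stand in the frame of work_mark between -0.018 and 0.018 m and y of stand in the frame of work_mark between -0.018 and 0.018 m), for 0.1 s.
At the end, for the whole second after the job is handed in: The cap, once bottomed (within 0.1 rad of the stop), is backed off 1.22 to 1.92 rad from it, at rest, gripped between the fingers (over 3 N, not pressed from above); the stand is upright on the bench, at rest, centred within 18 mm of the yellow square's centre along each side (all of step 1 and value of joint cap_turn between 1.22 and 1.92 rad and velocity of joint cap_turn between -0.1 and 0.1 rad/s and contact force between the fingers and cap above 3 N and z of the grasp point in the frame of cap below 0.046 m and horizontal distance between the grasp point and cap_top below 0.02 m and linear speed of stand below 0.03 m/s); the arm keeps its last pose, push and grip.
It fails at once if the stand is lifted off the bench (more than 8 mm) (height (world z) of stand above 0.008 m).
It fails at once if the stand is tipped (more than 0.15 rad) (angle between stand's own z axis and vertical above 0.15 rad).
It fails at once if a bystander is moved by more than 20 mm (distance of any of screwdriver, side_cutters, contactor, terminal_strip, multimeter, ferrule_tray from where it was at the start of the episode above 0.02 m).
It also fails if it takes over 69 s, if anything falls off the work surface, if the arm or the gripper's body presses on something with over 40 N, if the wrist force passes 120 N, or if a joint passes its speed limit or range.

## Robot

A 7-joint arm with a two-finger parallel gripper is mounted at the origin on the work surface. World frame = base frame: x ahead of the robot, y to its left, z up, the work surface at z = 0. Lengths are in m, angles in rad, forces in N, time in s.
With the tool pointing down it reaches from about 0.4 to 0.85 m from the base axis. Payload 10.4 kg.
Tool frame: the origin (TCP) lies midway between the tips of the shut fingers; the grasp point (between the pads) lies 19 mm behind it; z points along the fingers, x is the direction in which the jaws open and shut, and the axes are right-handed (so a half turn about z gives the same grasp; the last joint's range is limited). The gripper opens to 85 mm and grips with 20 to 120 N. Pads are 22 mm wide; open, the fingers measure 114 mm over their backs; the gripper's body (76 mm by 85 mm) begins 54 mm behind the grasp point. The pads swing forward as they close: fully open they stand 13 mm farther back than shut.
Start: joints at [1.209, 0.332, -0.065, 1.46, 0.022, 1.35, -0.088], TCP at [0.208, -0.589, 0.231] pointing down, gripper open.
Joint ranges: [-2.6, 2.6], [-0.5, 2.12], [-1.47, 1.34], [0.16, 2.42], [-1.27, 4.41], [0.06, 2.06], [-2.6, 2.6]. Speed limits (rad/s): [2.22, 2.22, 2.79, 2.79, 3.14, 3.14, 3.14].

## Interface

Orientations are given as a unit quaternion [x, y, z, w].
In Python, from workcell import monitor, eyes, ticket, models gives the robot as it stands.
- The arm moves only by the tool servo_tool, never from a script. Its argument "motion" is a list of rows, each a list of 7 numbers: the opening, from 0 (shut) to 1 (fully open), then the shift along the tool's x, y, z in m, then the turn, a rotation vector about the tool's x, y, z in degrees. In form: [[fingers, tx, ty, tz, rx, ry, rz], ...]. A call has 1 to 20 rows; each row is the pose to reach, as a shift and turn from the pose commanded when the call began, along the tool's axes at that moment; what a row does not reach only later rows make up. A row lasts 1/8 s, in which the tool goes at most 62.5 mm and 10.7 degrees, less where a joint would pass 70% of its speed; a pose out of reach is approached as far as the arm can. A call with a gripper value outside its range is refused whole. The fingers move at their own pace and stop on an object; "grip_force" is the grip in N (left out, the last holds). Time passes only in rows, so rows that repeat a pose let the fingers close. It gives the time, the measured TCP pose, the force and the opening at its end, in the units of the state.
- monitor.get_obs(): the state, without advancing time (a new reading comes with each control period).
- eyes.camera(name): name is "scene" or "top"; returns (picture, depth): 420x560x3 uint8, blue, green, red; 420x560 float32, m along the optical axis (not along the pixel's ray), 0 where there is no reading.
- eyes.camera_info(name): a dict with "intrinsics" (3x3 intrinsics, pixels), "extrinsics" (4x4, takes a point from world to camera coordinates). Camera axes: x right, y down, z forward; pixel columns grow to the right and rows downward; lengths in m; the calibration is good to about 2 mm. A picture is of the moment at which its call begins. camera_info takes no time and is no camera call.
- ticket.hand_in(): hands the job in, once; it reports no verdict.
Trained networks look in the newest picture that a camera, given by its name, has taken for a name from the list of things; names that differ only in an ending like _2 or _b are one class to them, and where a whole thing is asked for, a point or a joint stands for the part that bears it (a point fixed in the world has none). Each returns a list of dicts, best first, with "confidence" (0 to 1); they miss things now and then, are a little off and sometimes report something else, mostly with a low value. They report only what shows in the picture. A call takes as long as a camera call. They do not tell look-alikes from the thing itself.
- models.boxes_of(camera, thing): "point" ([x, y, z] in m, in the coordinates of the camera as it stood for that picture, good to about 4 mm: the middle of the surface that is visible of it).
The state is a dict: "clock": time; "joint_pos": joint angles; "joint_velocities": joint speeds; "tau": joint torques, N m; "position": TCP position; "ee_rot": TCP orientation; "ft_force": force on the tool from outside, world axes, zero at the start; "torque": the same for the moment, N m; "grip_width": opening from 0.0 (shut) to 1.0 (fully open).
Only numpy, scipy, OpenCV 4.12 (cv2) and the standard library are available. Lean on these libraries where they do the work, as an engineer would, in place of code of your own. Each camera call takes 0.05 s, during which the arm holds its last target. There are 200 camera calls.

## Working session

There is one attempt and no reset: what is moved stays moved. The work goes in short steps, Python scripts to look and compute and a tool call to move; the robot and the scene stay as the last step left them, time stands still between calls to the robot, and variables do not carry over. Pictures are saved under pics/ and viewed, about 8 in all and at most 12, crops included, and the job is handed in when it is done.

Besides the shell and the picture viewer there is one more tool, called after "Request:" as name([rows], argument=value, ...), one row to a line, values as JSON. servo_tool: Moves the arm, as the interface text tells. Its arguments: {"type":"object","properties":{"motion":{"type":"array"},"grip_force":{"type":"number"}},"required":["motion"]}

```bash
mkdir -p pics
cat > h.py <<'E'
import numpy as np, cv2
from workcell import monitor, eyes, ticket, models
def cam(n):
    p,d=eyes.camera(n); i=eyes.camera_info(n)
    return p,d,np.array(i["intrinsics"]),np.array(i["extrinsics"])
def toworld(P,E): return (np.linalg.inv(E)@np.r_[P,1])[:3]
def xyz(d,K,E):
    v,u=np.indices(d.shape); P=np.stack([(u-K[0,2])/K[0,0]*d,(v-K[1,2])/K[1,1]*d,d,np.ones_like(d)],-1)
    return (P@np.linalg.inv(E).T)[...,:3]
def st():
    o=monitor.get_obs()
    for k in("clock","joint_pos","position","ee_rot","ft_force","torque","grip_width"):print(k,np.round(o[k],4))
E
python3 - <<'E'
from h import *
st()
for n in("top","scene"):
    p,d,K,E=cam(n); cv2.imwrite(f"pics/{n}0.png",p)
    print(n,"campos",np.linalg.inv(E)[:3,3],K[0,0])
    for t in("stand","cap","work_mark","store_mark"):
        print(t,[(round(r["confidence"],2),np.round(toworld(r["point"],E),3)) for r in models.boxes_of(n,t)])
E
```

```text
clock 0.0
joint_pos [ 1.2094  0.3329 -0.0647  1.461   0.0216  1.3499 -0.0885]
position [ 0.2076 -0.5891  0.2305]
ee_rot [ 8.162e-01 -5.778e-01 -6.000e-04 -4.000e-04]
ft_force [ 0.9151  0.0727 -0.5948]
torque [-0.0679  0.0465 -0.0154]
grip_width 1.0021
top campos [0.33099851 0.11391816 1.32394103] 442.05006499107594
stand [(0.87, array([0.551, 0.232, 0.016])), (0.71, array([0.31 , 0.581, 0.019])), (0.66, array([0.382, 0.414, 0.017])), (0.58, array([0.721, 0.424, 0.019]))]
cap [(0.69, array([0.379, 0.421, 0.091])), (0.65, array([0.564, 0.24 , 0.103])), (0.64, array([0.306, 0.59 , 0.096])), (0.47, array([0.727, 0.433, 0.099])), (0.38, array([0.746, 0.021, 0.065]))]
work_mark [(0.68, array([ 0.505, -0.18 ,  0.001]))]
store_mark [(0.84, array([0.513, 0.29 , 0.003])), (0.62, array([0.308, 0.242, 0.018]))]
scene campos [ 1.19711349 -0.25322312  1.07287295] 445.44922734438677
stand [(0.92, array([0.404, 0.411, 0.017])), (0.88, array([0.748, 0.422, 0.016])), (0.72, array([0.328, 0.58 , 0.019])), (0.61, array([0.58 , 0.23 , 0.018]))]
cap [(0.83, array([0.743, 0.426, 0.095])), (0.73, array([0.318, 0.593, 0.092])), (0.5, array([0.573, 0.237, 0.097])), (0.45, array([0.393, 0.419, 0.096])), (0.16, array([0.759, 0.182, 0.011]))]
work_mark [(0.6, array([ 0.609, -0.233, -0.003]))]
store_mark [(0.64, array([0.634, 0.178, 0.   ]))]
```

View pics/top0.png

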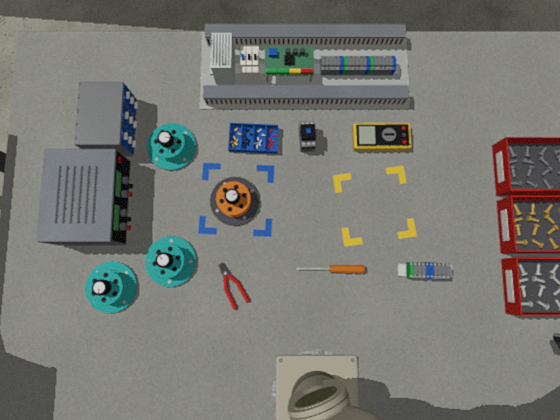

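View pics/scene0.png

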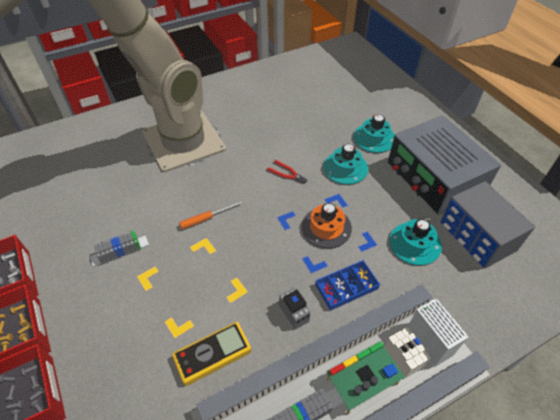

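```bash
cat > m.py <<'E'
from h import *
def cap(pt,n="top"):
    p,d,K,E=cam(n); W=xyz(d,K,E)
    r=np.hypot(W[...,0]-pt[0],W[...,1]-pt[1])<.05
    m=r&(W[...,2]>.085)&(W[...,2]<.115)
    q=W[m]; c,rr=cv2.minEnclosingCircle(q[:,:2].astype(np.float32)); print("cap circ",n,np.round(c,4),round(rr,4),"median",np.round(np.median(q,0),4))
    hsv=cv2.cvtColor(p,cv2.COLOR_BGR2HSV)
    o=(hsv[...,0]<14)&(hsv[...,1]>150)&(hsv[...,2]>80)&r&(W[...,2]>.03)
    red=m&((hsv[...,0]<6)|(hsv[...,0]>172))&(hsv[...,1]>120)
    print("red",red.sum(),np.round(W[red].mean(0),4) if red.any() else None)
    foot=(np.hypot(W[...,0]-pt[0],W[...,1]-pt[1])<.1)&(W[...,2]>.007)&(W[...,2]<.013)
    c,rr=cv2.minEnclosingCircle(W[foot][:,:2].astype(np.float32)); print("foot circ",np.round(c,4),round(rr,4),foot.sum())
    return p
def mark(lo,hi,box,n="top"):
    p,d,K,E=cam(n);W=xyz(d,K,E);hsv=cv2.cvtColor(p,cv2.COLOR_BGR2HSV)
    m=cv2.inRange(hsv,lo,hi)>0
    m&=(W[...,2]<.008)&(W[...,0]>box[0])&(W[...,0]<box[1])&(W[...,1]>box[2])&(W[...,1]<box[3])
    q=W[m][:,:2].astype(np.float32); r=cv2.minAreaRect(q); print(n,"mark",len(q),np.round(r[0],4),np.round(r[1],4),round(r[2],2))
    return r
E
python3 - <<'E'
from m import *
for n in("top","scene"):
    cap((.565,.238),n)
    mark((20,120,100),(35,255,255),(.38,.76,-.4,0.05),n)
    mark((100,120,60),(125,255,255),(.40,.72,.08,.38),n)
p,d,K,E=cam("top")
for t in("screwdriver","side_cutters","contactor","terminal_strip","multimeter","ferrule_tray"):
    print(t,[(round(r["confidence"],2),np.round(toworld(r["point"],E),3)) for r in models.boxes_of("top",t)][:2])
E
```

```text
cap circ top [0.5628 0.239 ] 0.0226 median [0.5616 0.2384 0.0977]
red 4 [0.5479 0.2279 0.0958]
foot circ [0.5622 0.2325] 0.0953 610
top mark 739 [ 0.5841 -0.1786] [0.2871 0.2203] 7.82
top mark 647 [0.5902 0.2343] [0.2181 0.256 ] 87.8
cap circ scene [0.5636 0.2408] 0.023 median [0.568  0.237  0.0977]
red 0 None
foot circ [0.557 0.244] 0.0892 522
scene mark 891 [ 0.5918 -0.1745] [0.3036 0.2211] 8.06
scene mark 600 [0.5935 0.2357] [0.2184 0.2625] 87.35
screwdriver [(0.76, array([ 0.359, -0.082,  0.025]))]
side_cutters [(0.79, array([0.311, 0.246, 0.015]))]
contactor [(0.96, array([0.745, 0.02 , 0.066])), (0.52, array([0.561, 0.239, 0.098]))]
terminal_strip [(0.57, array([ 0.35 , -0.31 ,  0.044]))]
multimeter [(0.82, array([ 0.754, -0.207,  0.037]))]
ferrule_tray [(0.62, array([0.762, 0.181, 0.005]))]
```

Request:
servo_tool([
  [1, 0, 0, 0, 0, 0, 10],
  [1, 0, 0, 0, 0, 0, 10],
], grip_force=40)

```text
clock: 1.4
position: [0.2077, -0.5895, 0.2313]
ee_rot: [0.763, -0.646, -0.0, 0.0]
ft_force: [-0.4, -0.5, 0.4]
grip_width: 0.998
```

```bash
python3 -c "
from h import *
st()"
```

```text
clock 1.4
joint_pos [ 1.1909  0.3313 -0.0411  1.4613  0.0138  1.3493 -0.2567]
position [ 0.2077 -0.5895  0.2313]
ee_rot [ 7.630e-01 -6.464e-01 -0.000e+00  1.000e-04]
ft_force [-0.3975 -0.4931  0.444 ]
torque [0.0614 0.0421 0.0191]
grip_width 0.9979
```

Request:
servo_tool([
  [1, -0.029, -0.041, 0, 0, 0, -9],
  [1, -0.058, -0.082, 0, 0, 0, -18],
  [1, -0.087, -0.123, 0, 0, 0, -27],
  [1, -0.116, -0.164, 0, 0, 0, -36],
  [1, -0.145, -0.205, 0, 0, 0, -45],
  [1, -0.174, -0.246, 0, 0, 0, -54],
  [1, -0.203, -0.287, 0, 0, 0, -63],
  [1, -0.232, -0.328, 0, 0, 0, -72],
  [1, -0.261, -0.369, 0, 0, 0, -82],
  [1, -0.29, -0.41, 0, 0, 0, -91],
  [1, -0.319, -0.451, 0, 0, 0, -100],
  [1, -0.319, -0.451, 0, 0, 0, -100],
])

```text
clock: 2.9
position: [0.6027, -0.1962, 0.231]
ee_rot: [0.985, 0.175, 0.001, -0.001]
ft_force: [-0.5, -0.5, -0.8]
grip_width: 1.0
```

Run:
```python
from m import *
st()
for n in("top","scene"):
    r=mark((20,120,100),(35,255,255),(.38,.69,-.4,0.05),n)
    print(np.round(cv2.boxPoints(r),3).tolist())
```

```text
clock 2.9
joint_pos [ 0.6531  0.4044 -0.5471  1.4126  0.2071  1.3821  0.4552]
position [ 0.6027 -0.1962  0.231 ]
ee_rot [ 9.846e-01  1.750e-01  7.000e-04 -1.200e-03]
ft_force [-0.4966 -0.4531 -0.765 ]
torque [ 0.0099  0.0587 -0.0766]
grip_width 0.9996
top mark 742 [ 0.5514 -0.1839] [0.2206 0.2226] 8.05
[[0.4269999861717224, -0.08900000154972076], [0.4580000042915344, -0.3100000023841858], [0.6759999990463257, -0.27900001406669617], [0.6449999809265137, -0.057999998331069946]]
scene mark 858 [ 0.5502 -0.1808] [0.223  0.2214] 7.92
[[0.42399999499320984, -0.0860000029206276], [0.45500001311302185, -0.3059999942779541], [0.6759999990463257, -0.2750000059604645], [0.6449999809265137, -0.0560000017285347]]
```

Request:
servo_tool([
  [1, 0.0113, -0.0423, 0, 0, 0, -9.5],
  [1, 0.0226, -0.0845, 0, 0, 0, -19],
  [1, 0.0338, -0.1268, 0, 0, 0, -28.5],
  [1, 0.0451, -0.1691, 0, 0, 0, -38],
  [1, 0.0564, -0.2114, 0, 0, 0, -47.5],
  [1, 0.0677, -0.2536, 0, 0, 0, -57],
  [1, 0.079, -0.2959, 0, 0, 0, -66.5],
  [1, 0.0902, -0.3382, 0, 0, 0, -76],
  [1, 0.1015, -0.3804, 0, 0, 0, -85.5],
  [1, 0.1128, -0.4227, 0, 0, 0, -95],
  [1, 0.1128, -0.4227, 0, 0, 0, -95],
  [1, 0.1128, -0.4227, 0.04, 0, 0, -95],
  [1, 0.1128, -0.4227, 0.07, 0, 0, -95],
  [1, 0.1128, -0.4227, 0.07, 0, 0, -95],
  [1, 0.1128, -0.4227, 0.07, 0, 0, -95],
])

```text
clock: 4.88
position: [0.5673, 0.2344, 0.1627]
ee_rot: [0.542, 0.84, 0.0, 0.001]
ft_force: [-0.8, 0.4, -0.4]
grip_width: 0.999
```

Run:
```python
from m import *
st()
p,d,K,E=cam("scene"); cv2.imwrite("pics/s1.png",cv2.resize(p[130:300,230:460],None,fx=3,fy=3))
```

```text
clock 4.875
joint_pos [ 0.2321  0.5181 -0.9359  1.5446  0.4282  1.2953  1.2371]
position [0.5673 0.2344 0.1627]
ee_rot [5.422e-01 8.402e-01 4.000e-04 7.000e-04]
ft_force [-0.7592  0.442  -0.3832]
torque [ 0.0342 -0.0367 -0.0222]
grip_width 0.9992
```

View pics/s1.png

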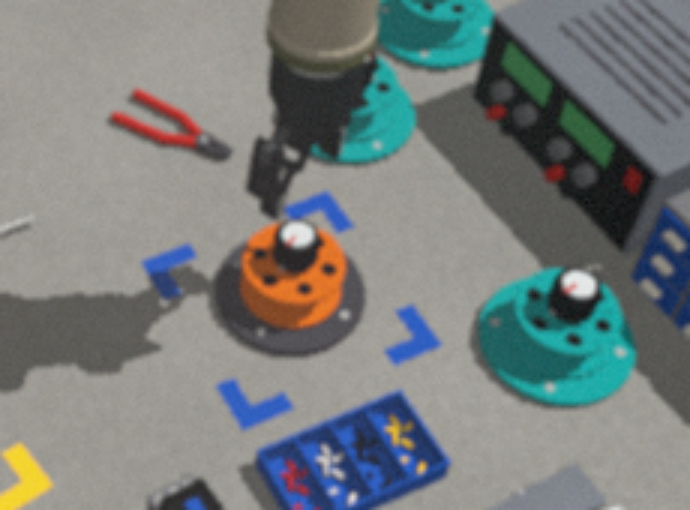

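Request:
servo_tool([
  [1, 0.0064, -0.0018, 0.02, 0, 0, 0],
  [1, 0.0064, -0.0018, 0.045, 0, 0, 0],
  [1, 0.0064, -0.0018, 0.045, 0, 0, 0],
  [1, 0.0064, -0.0018, 0.045, 0, 0, 0],
])

```text
clock: 5.42
position: [0.5623, 0.2406, 0.117]
ee_rot: [0.542, 0.841, 0.0, 0.0]
ft_force: [0.1, -0.4, 0.4]
grip_width: 0.997
```

Run:
```python
from m import *
st()
p,d,K,E=cam("scene")
o=monitor.get_obs(); 
for z in(0,-.019):
    q=K@(E@np.r_[np.array(o["position"])-[0,0,z],1])[:3]; q=q[:2]/q[2]; print(q,(q-[230,130])*3); cv2.circle(p,tuple(int(round(a)) for a in q),1,(0,255,0),-1)
cv2.imwrite("pics/s2.png",cv2.resize(p[130:300,230:460],None,fx=3,fy=3))
```

```text
clock 5.425
joint_pos [ 0.2095  0.5574 -0.9157  1.5973  0.4634  1.2181  1.201 ]
position [0.5623 0.2406 0.117 ]
ee_rot [5.415e-01 8.407e-01 3.000e-04 2.000e-04]
ft_force [ 0.0623 -0.3746  0.4186]
torque [ 0.0067  0.022  -0.0456]
grip_width 0.9973
[328.52508922 202.93354736] [295.57526765 218.80064208]
[329.11512755 198.52941402] [297.34538266 205.58824207]
```

View pics/s2.png

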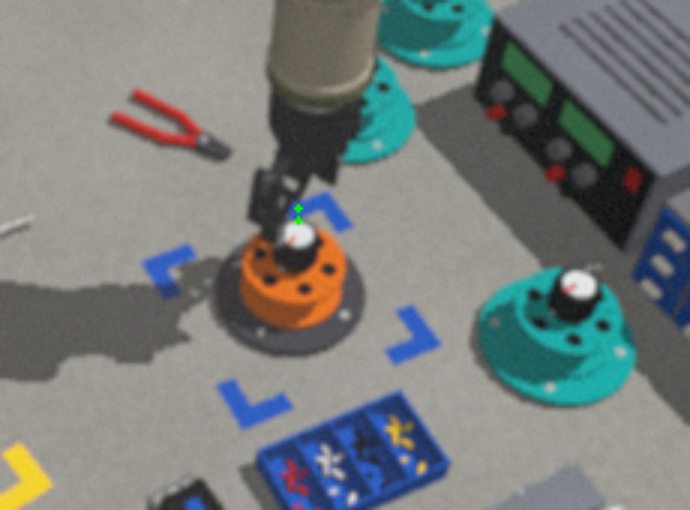

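Request:
servo_tool([
  [1, 0, 0, 0.025, 0, 0, 0],
  [1, 0, 0, 0.049, 0, 0, 0],
  [1, 0, 0, 0.049, 0, 0, 0],
  [0, 0, 0, 0.049, 0, 0, 0],
  [0, 0, 0, 0.049, 0, 0, 0],
  [0, 0, 0, 0.049, 0, 0, 0],
  [0, 0, 0, 0.049, 0, 0, 0],
  [0, 0, 0, 0.049, 0, 0, 0],
], grip_force=40)

```text
clock: 6.48
position: [0.5629, 0.2402, 0.0688]
ee_rot: [0.542, 0.841, 0.0, 0.001]
ft_force: [-0.7, -2.0, 7.1]
grip_width: 0.502
```

Run:
```python
from m import *
st()
```

```text
clock 6.475
joint_pos [ 0.1882  0.6086 -0.884   1.6374  0.5095  1.1402  1.1706]
position [0.5629 0.2402 0.0688]
ee_rot [5.418e-01 8.405e-01 5.000e-04 9.000e-04]
ft_force [-0.7313 -1.9716  7.08  ]
torque [-0.4913  0.2518  0.0468]
grip_width 0.5017
```

Request:
servo_tool([
  [0, 0, 0, -0.001, 0, 0, 0],
  [0, 0, 0, -0.001, 0, 0, 0],
  [0, 0, 0, -0.001, 0, 0, 0],
])

```text
clock: 6.85
position: [0.5628, 0.2401, 0.0688]
ee_rot: [0.542, 0.841, 0.0, 0.001]
ft_force: [3.1, -2.3, 4.6]
grip_width: 0.502
```

Request:
servo_tool([
  [0, -0.004, -0.002, 0, 0, 0, 0],
  [0, -0.012, -0.006, 0, 0, 0, 0],
  [0, -0.022, -0.0107, 0, 0, 0, 0],
  [0, -0.034, -0.0166, 0, 0, 0, 0],
  [0, -0.046, -0.0225, 0, 0, 0, 0],
  [0, -0.058, -0.0283, 0, 0, 0, 0],
])

```text
clock: 7.6
position: [0.5598, 0.1779, 0.0689]
ee_rot: [0.541, 0.841, 0.002, -0.001]
ft_force: [-0.3, 7.0, 3.4]
grip_width: 0.504
```

Run:
```python
from m import *
st()
```

```text
clock 7.6
joint_pos [ 0.3188  0.5612 -0.8981  1.7042  0.4797  1.1112  1.276 ]
position [0.5598 0.1779 0.0689]
ee_rot [ 5.407e-01  8.412e-01  1.600e-03 -8.000e-04]
ft_force [-0.2526  7.0197  3.3789]
torque [ 1.5058 -0.0235 -0.0211]
grip_width 0.5045
```

Request:
servo_tool([
  [0, -0.014, -0.007, 0, 0, 0, 0],
  [0, -0.032, -0.0156, 0, 0, 0, 0],
  [0, -0.05, -0.0244, 0, 0, 0, 0],
  [0, -0.068, -0.0332, 0, 0, 0, 0],
  [0, -0.086, -0.042, 0, 0, 0, 0],
  [0, -0.104, -0.0508, 0, 0, 0, 0],
  [0, -0.122, -0.0596, 0, 0, 0, 0],
  [0, -0.14, -0.0683, 0, 0, 0, 0],
  [0, -0.158, -0.0771, 0, 0, 0, 0],
  [0, -0.176, -0.0859, 0, 0, 0, 0],
  [0, -0.194, -0.0947, 0, 0, 0, 0],
  [0, -0.212, -0.1035, 0, 0, 0, 0],
  [0, -0.23, -0.1123, 0, 0, 0, 0],
  [0, -0.248, -0.1211, 0, 0, 0, 0],
  [0, -0.266, -0.1299, 0, 0, 0, 0],
  [0, -0.284, -0.1386, 0, 0, 0, 0],
  [0, -0.3, -0.1465, 0, 0, 0, 0],
  [0, -0.312, -0.1523, 0, 0, 0, 0],
  [0, -0.319, -0.1557, 0, 0, 0, 0],
  [0, -0.3216, -0.157, 0, 0, 0, 0],
])

```text
clock: 10.1
position: [0.5509, -0.1789, 0.0688]
ee_rot: [0.541, 0.841, 0.002, -0.001]
ft_force: [0.4, 9.5, 7.1]
grip_width: 0.502
```

Run:
```python
from m import *
st()
p,d,K,E=cam("scene"); mark((20,120,100),(35,255,255),(.38,.69,-.4,0.05),"scene")
cv2.imwrite("pics/s3.png",cv2.resize(p[140:400,80:400],None,fx=2.4,fy=2.3))
```

```text
clock 10.1
joint_pos [ 0.9079  0.521  -0.8409  1.7266  0.4273  1.0889  1.9294]
position [ 0.5509 -0.1789  0.0688]
ee_rot [ 5.406e-01  8.412e-01  1.900e-03 -7.000e-04]
ft_force [0.4489 9.5301 7.1425]
torque [ 2.1397 -0.0825 -0.0661]
grip_width 0.5015
scene mark 804 [ 0.5518 -0.1802] [0.2225 0.2212] 7.88
```

View pics/s3.png

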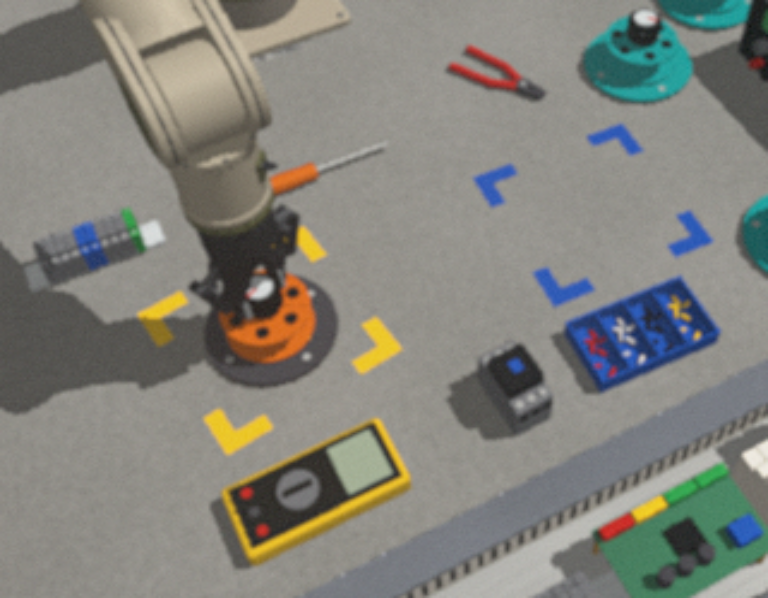

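Request:
servo_tool([
  [0, 0, 0, 0.0001, 0, 0, 9],
  [0, 0, 0, 0.0002, 0, 0, 18],
  [0, 0, 0, 0.0003, 0, 0, 27],
  [0, 0, 0, 0.0004, 0, 0, 36],
  [0, 0, 0, 0.0005, 0, 0, 45],
  [0, 0, 0, 0.0006, 0, 0, 54],
  [0, 0, 0, 0.0007, 0, 0, 63],
  [0, 0, 0, 0.0008, 0, 0, 72],
  [0, 0, 0, 0.0009, 0, 0, 81],
  [0, 0, 0, 0.001, 0, 0, 90],
])

```text
clock: 11.45
position: [0.5516, -0.1786, 0.068]
ee_rot: [0.978, 0.21, 0.001, -0.001]
ft_force: [3.8, 8.3, 5.0]
grip_width: 0.5
```

Run:
```python
from m import *
st()
```

```text
clock 11.45
joint_pos [ 0.6844  0.4364 -0.5466  1.7383  0.2538  1.0369  0.4735]
position [ 0.5516 -0.1786  0.068 ]
ee_rot [ 0.9776  0.2104  0.0014 -0.0014]
ft_force [3.7908 8.3143 4.9638]
torque [ 1.582  -0.7386  0.0647]
grip_width 0.5004
```

Request:
servo_tool([
  [0, 0.0008, -0.0018, 0.0001, 0, 0, 9],
  [0, 0.0008, -0.0018, 0.0002, 0, 0, 18],
  [0, 0.0008, -0.0018, 0.0003, 0, 0, 27],
  [0, 0.0008, -0.0018, 0.0004, 0, 0, 36],
  [0, 0.0008, -0.0018, 0.0005, 0, 0, 45],
  [0, 0.0008, -0.0018, 0.0006, 0, 0, 54],
])

```text
clock: 12.2
position: [0.5513, -0.1791, 0.0673]
ee_rot: [0.966, -0.257, 0.001, -0.001]
ft_force: [1.5, 0.2, 6.9]
grip_width: 0.503
```

Run:
```python
from m import *
st()
```

```text
clock 12.2
joint_pos [ 0.5498  0.4069 -0.3796  1.7472  0.172   1.0184 -0.4119]
position [ 0.5513 -0.1791  0.0673]
ee_rot [ 9.664e-01 -2.570e-01  9.000e-04 -5.000e-04]
ft_force [1.5111 0.2295 6.8718]
torque [ 0.024  -0.1668  0.5547]
grip_width 0.5027
```

Request:
servo_tool([
  [0, 0, 0, 0.0001, 0, 0, 9],
  [0, 0, 0, 0.0002, 0, 0, 18],
  [0, 0, 0, 0.0003, 0, 0, 27],
  [0, 0, 0, 0.0004, 0, 0, 36],
])

```text
clock: 12.7
position: [0.5509, -0.1797, 0.0672]
ee_rot: [0.84, -0.543, 0.001, -0.0]
ft_force: [-0.2, 0.3, 7.3]
grip_width: 0.503
```

Run:
```python
from m import *
st()
```

```text
clock 12.7
joint_pos [ 0.4622  0.3934 -0.2718  1.7525  0.1215  1.0106 -1.003 ]
position [ 0.5509 -0.1797  0.0672]
ee_rot [ 8.396e-01 -5.432e-01  7.000e-04 -4.000e-04]
ft_force [-0.1732  0.2625  7.2803]
torque [-0.0373  0.0199  0.6086]
grip_width 0.5028
```

Run:
```python
from m import *
p,d,K,E=cam("scene")
cv2.imwrite("pics/s4.png",cv2.resize(p[140:400,80:400],None,fx=2.4,fy=2.3))
```

```text
(no output)
```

View pics/s4.png

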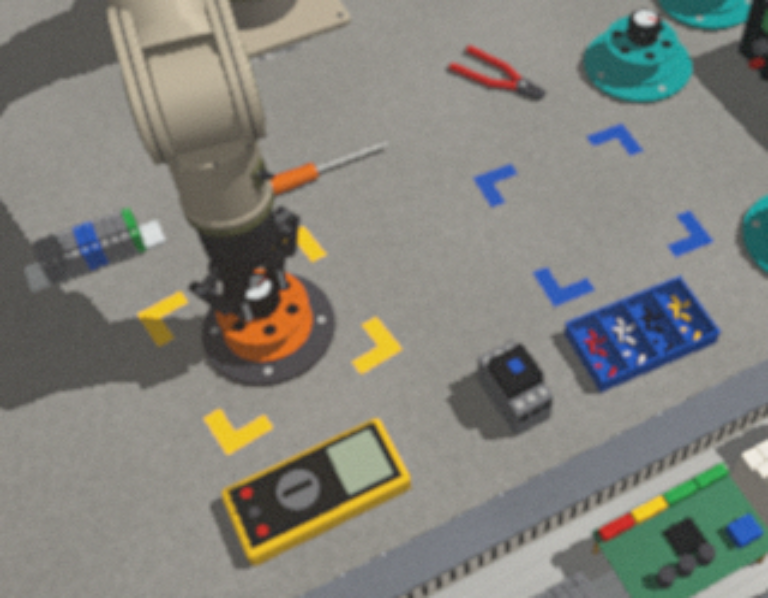

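Request:
servo_tool([
  [0, 0, 0, -0.0001, 0, 0, -9],
  [0, 0, 0, -0.0002, 0, 0, -18],
  [0, 0, 0, -0.0003, 0, 0, -27],
  [0, 0, 0, -0.0004, 0, 0, -36],
  [0, 0, 0, -0.0005, 0, 0, -45],
  [0, 0, 0, -0.0006, 0, 0, -54],
  [0, 0, 0, -0.0007, 0, 0, -63],
  [0, 0, 0, -0.0008, 0, 0, -72],
  [0, 0, 0, -0.0009, 0, 0, -81],
  [0, 0, 0, -0.001, 0, 0, -90],
  [0, 0, 0, -0.001, 0, 0, -91],
  [0, 0, 0, -0.001, 0, 0, -91],
  [0, 0, 0, -0.001, 0, 0, -91],
  [0, 0, 0, -0.001, 0, 0, -91],
])

```text
clock: 14.5
position: [0.5492, -0.179, 0.0681]
ee_rot: [0.975, 0.22, -0.001, -0.001]
ft_force: [-9.7, 3.0, 15.2]
grip_width: 0.5
```

Run:
```python
from m import *
st()
p,d,K,E=cam("scene"); mark((20,120,100),(35,255,255),(.38,.69,-.4,0.05),"scene")
cv2.imwrite("pics/s5.png",cv2.resize(p[140:400,80:400],None,fx=2.4,fy=2.3))
```

```text
clock 14.5
joint_pos [ 0.685   0.4345 -0.5472  1.7406  0.2563  1.0408  0.4921]
position [ 0.5492 -0.179   0.0681]
ee_rot [ 9.754e-01  2.203e-01 -1.100e-03 -6.000e-04]
ft_force [-9.6654  2.9799 15.2091]
torque [0.5996 2.0187 0.0638]
grip_width 0.5005
scene mark 867 [ 0.5506 -0.1802] [0.2226 0.2212] 8.03
```

View pics/s5.png

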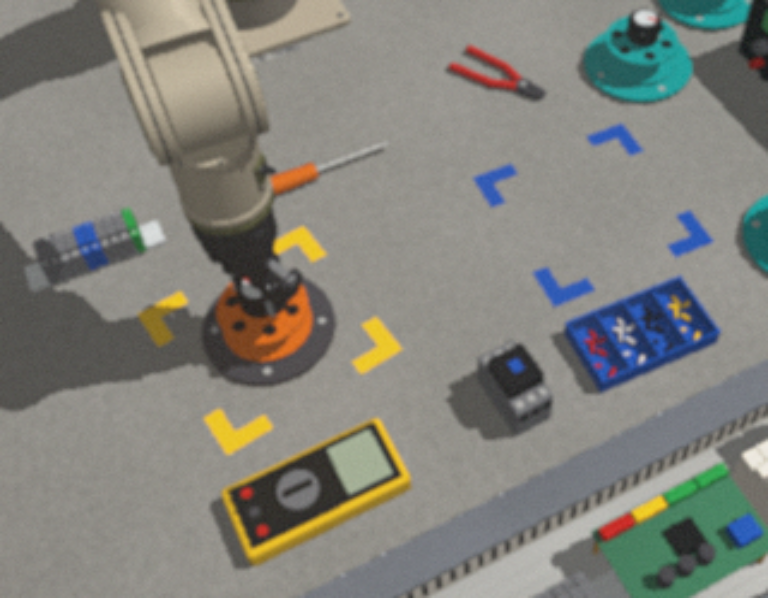

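Request:
servo_tool([
  [0, -0.0009, -0.0005, -0.001, 0, 0, 0],
  [0, -0.0018, -0.0009, -0.002, 0, 0, 0],
  [0, -0.0018, -0.0009, -0.002, 0, 0, 0],
  [0, -0.0018, -0.0009, -0.002, 0, 0, 0],
  [0, -0.0018, -0.0009, -0.002, 0, 0, 0],
])

```text
clock: 15.22
position: [0.5476, -0.1799, 0.0687]
ee_rot: [0.976, 0.22, -0.001, -0.0]
ft_force: [-0.4, 1.6, -8.4]
grip_width: 0.505
```

Run:
```python
from m import *
st()
p,d,K,E=cam("scene"); W=xyz(d,K,E)
# foot top height on visible rim: tilt check
c=np.array([.55,-.18]); r=np.hypot(W[...,0]-c[0],W[...,1]-c[1]); m=(r>.056)&(r<.071)&(W[...,2]>.003)&(W[...,2]<.02)
q=W[m]; a=np.c_[q[:,:2]-c,np.ones(len(q))]; print(len(q),np.linalg.lstsq(a,q[:,2],rcond=None)[0])
m2=(r<.1)&(W[...,2]>.006)&(W[...,2]<.016); q=W[m2]; print("foot extents",q[:,0].max(),q[:,1].min(),q[:,1].max())
for n in("scene",):
  for t in("screwdriver","side_cutters","contactor","terminal_strip","multimeter","ferrule_tray"):
    print(t,[np.round(toworld(r["point"],E),3) for r in models.boxes_of(n,t)][:1])
```

```text
clock 15.225
joint_pos [ 0.688   0.4304 -0.5473  1.7445  0.2545  1.0394  0.4945]
position [ 0.5476 -0.1799  0.0687]
ee_rot [ 9.755e-01  2.200e-01 -6.000e-04 -3.000e-04]
ft_force [-0.3538  1.5562 -8.4133]
torque [ 0.0826 -0.0165 -0.0167]
grip_width 0.5046
530 [-0.00642523  0.00188235  0.01157105]
foot extents 0.6231672907575739 -0.2657624108161178 -0.1056947148326676
screwdriver [array([ 0.366, -0.062,  0.019])]
side_cutters [array([0.314, 0.249, 0.011])]
contactor [array([0.771, 0.016, 0.057])]
terminal_strip []
multimeter [array([ 0.77 , -0.211,  0.038])]
ferrule_tray [array([0.759, 0.187, 0.01 ])]
```

Request:
servo_tool([
  [0, 0, 0, 0.0005, 0, 0, 0],
  [0, 0, 0, 0.001, 0, 0, 0],
  [0, 0, 0, 0.001, 0, 0, 0],
  [0, 0, 0, 0.001, 0, 0, 0],
  [0, 0, 0, 0.001, 0, 0, 0],
  [0, 0, 0, 0.001, 0, 0, 0],
])

```text
clock: 16.32
position: [0.5483, -0.1801, 0.0685]
ee_rot: [0.976, 0.22, 0.0, 0.0]
ft_force: [-3.3, -0.2, -1.3]
grip_width: 0.502
```

Run:
```python
from m import *
st()
p,d,K,E=cam("scene")
cv2.imwrite("pics/s6.png",cv2.resize(p[200:330,130:260],None,fx=4.6,fy=4.6))
```

```text
clock 16.325
joint_pos [ 0.6877  0.431  -0.547   1.7443  0.2554  1.0375  0.4939]
position [ 0.5483 -0.1801  0.0685]
ee_rot [9.755e-01 2.199e-01 0.000e+00 1.000e-04]
ft_force [-3.3085 -0.2466 -1.2953]
torque [ 0.0239  0.7775 -0.0158]
grip_width 0.5019
```

View pics/s6.png

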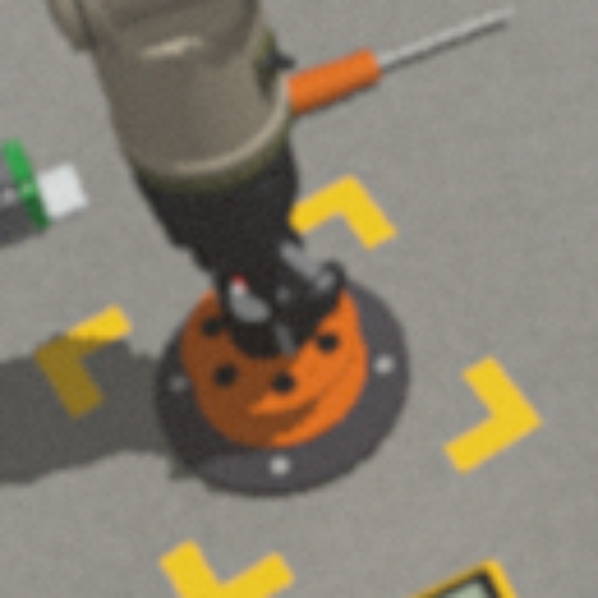

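```bash
python3 -c "
from h import *
ticket.hand_in(); st()"
```

```text
the job is handed in; nothing more can be done
the job is handed in; nothing more can be done
```

I slid the stand into the yellow corners, screwed the cap down to its stop and backed it off a quarter turn. I then handed the job in with the gripper still holding the cap. The hand-in reported no verdict.

**Position:** The tool reads (0.548, -0.180). The yellow square's centre measures about (0.551, -0.181), so the stand is within about 4 mm of centre. The foot looks flat on the bench in the pictures, and a rough depth fit gave a tilt of about 0.007 rad.

**Bottoming out:** Wrist torque rose from about 0.06 to about 0.6 N m, and the foot's screw heads turned about 45° clockwise with the cap. So the cap was on its stop and not slipping in the pads.

**Backing off:** I measured 91° (1.59 rad) of counter-clockwise tool turn while the foot stayed still. That figure assumes the cap did not slip in the pads. I did not measure the cap angle directly.

**Grip:** The opening is 0.50, which matches the cap, at a commanded 40 N. Wrist force is now only 1 to 3 N.

**What went less well:**
- **Brief pull on the stand:** While relieving side force I raised the tool too far. It pulled upward with about 8 N, roughly the stand's weight, with the tool rising about 0.6 mm. I lowered it again straight away. The stand may have come off the bench by a fraction of a millimetre, well under the 8 mm limit.
- **Other items on the bench:** I only checked these roughly. Nothing looked disturbed in the pictures, and five of the six were detected near where they started, with differences up to about 26 mm. Those compare two different cameras, so they can't confirm the 20 mm limit. The terminal strip was not detected in the last check, but it looks unmoved in the pictures.

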